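Put the microscope optics back on their outline pads

ROBOT

A 6-joint arm with a two-finger parallel gripper is mounted at the origin on the work surface. World frame = base frame: x ahead of the robot, y to its left, z up, the work surface at z = 0. Lengths are in m, angles in rad, forces in N, time in s.
With the tool pointing down it reaches from about 0.3 to 0.75 m from the base axis. Payload 8.5 kg.
Tool frame: the origin (TCP) lies at the very end of the fingers, on their centre line; the grasp point (between the pads) lies 19 mm behind it; z points along the fingers, y is the line along which they close (so a half turn about z gives the same grasp; the last joint's range is limited). The gripper opens to 88 mm and grips with 3 to 60 N. Pads are 18 mm wide; open, the fingers measure 123 mm over their backs; the gripper's body (75 mm by 187 mm) begins 45 mm behind the grasp point.
Start: joints at [-1.371, 0.381, 1.297, -0, 1.464, -0.215], TCP at [0.222, -0.503, 0.239] pointing down, gripper open.
Joint ranges: [-3.11, 3.11], [-0.89, 2.33], [0.22, 2.48], [-1.42, 4.56], [0.17, 2.85], [-2.88, 2.88]. Speed limits (rad/s): [2.39, 2.39, 3.14, 3.14, 3.14, 3.14].

INTERFACE

Orientations are given as [roll, pitch, yaw] about the fixed x, y, z axes, in that order (R = Rz(yaw) Ry(pitch) Rx(roll)).
In Python, from workcell import robot gives the robot as it stands. The module is installed in compiled form; this text tells all that it offers.
- The arm moves only by the shell command python3 -m crank 'ROWS'. ROWS is JSON, a list of rows, each a list of 3 entries, a list of its own where there are three numbers: the shift along the tool's x, y, z in units of 40 cm (1.0 is 40 cm), then the turn, a rotation vector about the tool's x, y, z in units of 360 degrees (1.0 is 360 degrees), then the closure, from 0 (fully open) to 1 (shut). In form: [[[tx, ty, tz], [wx, wy, wz], jaw], ...]. A call has 1 to 20 rows; each row is the pose to reach, as a shift and turn from the pose commanded when the call began, along the tool's axes at that moment, turning the shorter way round; what a row does not reach only later rows make up. A row lasts 1/8 s, in which the tool goes at most 62.5 mm and 10.7 degrees, less where a joint would pass 70% of its speed; a pose out of reach is approached as far as the arm can. A call with a number of a shift or a turn outside -1 to 1 is refused whole. A call with a gripper value outside its range is refused whole. The fingers move at their own pace and stop on an object; the grip force is fixed at half the most. Time passes only in rows, so rows that repeat a pose let the fingers close. It gives the time, the measured TCP pose, the force, the opening and the grip force at its end, in the units of the state.
- robot.get_state(): the state, without advancing time (a new reading comes with each control period).
- robot.read_camera(name): name is "side" or "top" or "wrist"; returns a dict with "color" (400x640x3 uint8, blue, green, red), "z_map" (400x640 float32, m along the optical axis (not along the pixel's ray), 0 where there is no reading), "fx", "fy", "cx", "cy" (pixels), "position" and "rotation" of the camera in the world. Camera axes: x right, y up, looking along -z (the intrinsics and any distortion apply to the point x, -y, -z); pixel columns grow to the right and rows downward; lengths in m; the calibration is good to about 2 mm. A picture is of the moment at which its call begins.
- robot.finish_job(): hands the job in; it is judged then, once.
The state is a dict: "clock": time; "joint_positions": joint angles; "dq": joint speeds; "tau": joint torques, N m; "position": TCP position; "eef_rot": TCP orientation; "force": force on the tool from outside, world axes, zero at the start; "torque": the same for the moment, N m; "grip_width": finger opening in m; "gripper_force": force on a finger pad.
Only numpy, scipy, OpenCV 4.12 (cv2) and the standard library are available. Lean on these libraries where they do the work, as an engineer would, in place of code of your own. Each camera call takes 0.05 s, during which the arm holds its last target. There are 200 camera calls.

TASK

Put the four microscope parts away: set each one gently, upright as it stands now, on the white pad whose grey outline matches its shape and size, centred on the outline and with the oblong ones turned to lie along it (either way round). Do not drop or knock the parts, and leave the culture flask and the stack of dishes where they are.

Things in the scene. Friction and masses are not known exactly. Their poses are not given: they have to be found in the camera images.
- objective: Objective lens, loose: a slim bright steel barrel standing upright, nose up. Round, 28 mm diameter from the foot to 30 mm height, then narrowing to a 14 mm nose at 46 mm. 120 to 195 g. Origin at the centre of its foot, z up.
- condenser: Condenser lens, loose: a low wide black drum with metal rings round it and glass on top, 52 mm diameter, 32 mm high, 175 to 285 g. Origin at the centre of its underside, z up.
- slider: Filter slider, loose: a long flat black bar with two round filters in its top, 84 mm (its x) x 26 mm (its y) x 14 mm high, 55 to 90 g. Origin at the centre of its underside. Lies flat, at any yaw.
- cube: Filter cube, loose: a dark steel block with a bright top plate and a round window in it, 46 mm (its x) x 34 mm (its y) x 36 mm high, 105 to 170 g. Origin at the centre of its underside. Lies flat, at any yaw.
- pad_objective: White plastic pad fixed to the bench, 100 (x) x 64 (y) x 5 mm, origin at the centre of its underside, top face 5 mm above the bench; flush grey inlay in its middle: a small disc, 28 mm diameter (for the objective).
- pad_condenser: White plastic pad fixed to the bench, 100 (x) x 64 (y) x 5 mm, origin at the centre of its underside, top face 5 mm above the bench; flush grey inlay in its middle: a large disc, 52 mm diameter (for the condenser).
- pad_slider: White plastic pad fixed to the bench, 100 (x) x 64 (y) x 5 mm, origin at the centre of its underside, top face 5 mm above the bench; flush grey inlay in its middle: a long narrow rectangle, 84 mm along its x by 26 mm (for the slider).
- pad_cube: White plastic pad fixed to the bench, 100 (x) x 64 (y) x 5 mm, origin at the centre of its underside, top face 5 mm above the bench; flush grey inlay in its middle: a short rectangle, 46 mm along its x by 34 mm (for the cube).
- flask: Bystander, to be left alone: a loose clear culture flask lying flat, 85 mm long with its white cap (its x from -35 to +50 mm), 44 mm wide, 24 mm high. Origin on its underside.
- dishes: Bystander, to be left alone: a loose stack of two lidded clear dishes, 62 mm diameter, 28 mm high. Origin at the centre of its underside. The ten listed things lie at least 115 mm apart, centre to centre, any of them in any of ten places; nothing else within 100 mm of them stands higher than 20 mm.
Mind the look-alikes: they are no part of the job. Leave any blue or orange look-alike of the pad_cube alone.

How it is judged:
By the outcome, as a careful person would: the job done as asked, in the order asked, and still so for the second after the job is handed in, with the robot touching nothing.
It also fails if it takes over 104 s, if anything falls off the work surface, if the arm or the gripper's body presses on something with over 40 N, if the wrist force passes 120 N, or if a joint passes its speed limit or range.

## Working session

There is one attempt and no reset: what is moved stays moved. The work goes in short steps, Python scripts to look and compute and a shell command to move; the robot and the scene stay as the last step left them, time stands still between calls to the robot, and variables do not carry over. Pictures are saved under pics/ and viewed, at most 14 in all, crops included, and the job is handed in when it is done.

```bash
mkdir -p pics; python3 - <<'E'
from workcell import robot
import cv2,numpy as np
s=robot.get_state();print({k:np.round(v,4).tolist() for k,v in s.items()})
for n in("top","side","wrist"):
    d=robot.read_camera(n);cv2.imwrite(f"pics/{n}0.png",d["color"]);np.savez(f"pics/{n}0.npz",**d)
    print(n,{k:np.round(d[k],4).tolist() for k in d if k not in("color","z_map")}, (d["z_map"]>0).mean())
E
```

```text
{'clock': 0.0, 'joint_positions': [-1.3713, 0.3812, 1.2983, 0.0, 1.4636, -0.2153], 'dq': [0.0002, -0.0003, -0.0026, -0.002, 0.0005, -0.0009], 'tau': [0.0016, -43.7933, -22.4556, 0.0715, 0.0353, -0.0001], 'position': [0.2216, -0.5031, 0.2381], 'eef_rot': [-3.1402, -0.0003, 0.4148], 'force': [0.5541, 0.1234, -1.0347], 'torque': [-0.0066, 0.0596, 0.002], 'gripper_force': 0.0, 'grip_width': 0.0882}
top {'fx': 371.002, 'fy': 371.002, 'cx': 317.9864, 'cy': 197.5545, 'position': [0.2828, -0.0132, 1.006], 'rotation': [0.2139, -0.0032, -1.4904]} 0.995953125
side {'fx': 433.1689, 'fy': 433.1689, 'cx': 327.4284, 'cy': 199.9299, 'position': [0.3548, 0.7556, 0.9153], 'rotation': [0.7061, 0.0145, -3.0045]} 0.9961015625
wrist {'fx': 297.897, 'fy': 297.897, 'cx': 325.5394, 'cy': 209.2124, 'position': [0.2949, -0.4718, 0.3842], 'rotation': [-0.3094, 0.0021, -1.1565]} 0.99592578125
```

View pics/top0.png

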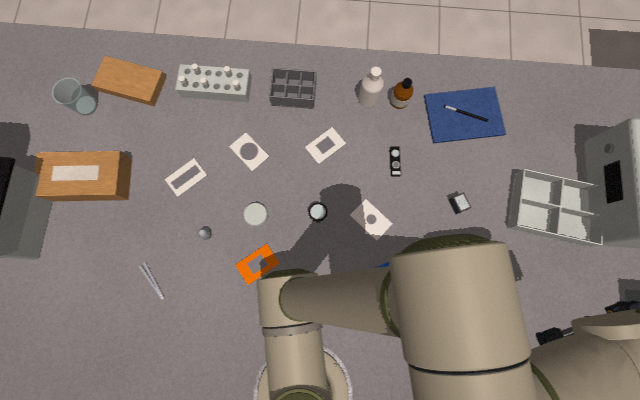

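View pics/side0.png

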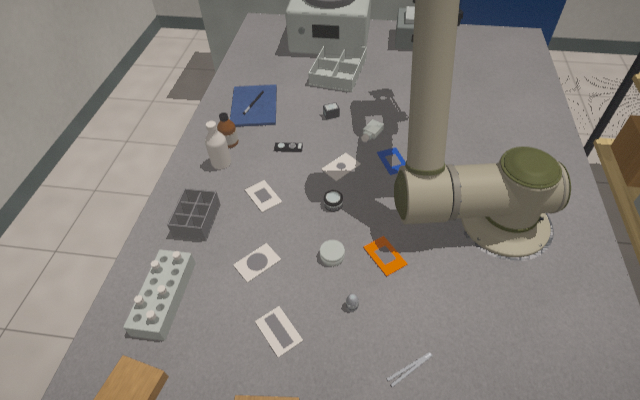

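The top view shows the objective at (205,232), condenser (317,211), slider (395,161) and cube (459,202). The pads are slider (186,177), condenser (249,151), cube (326,145) and objective (372,218). The orange decoy is at (257,264) and the dishes at (255,213). The side view also shows the flask at (372,128) and the blue decoy at (393,160).

```bash
cat > h.py <<'E'
import numpy as np,cv2
from scipy.spatial.transform import Rotation as Ro
def cam(d): return Ro.from_euler('xyz',d['rotation']).as_matrix(),np.array(d['position'])
def rays(d,px):
    px=np.atleast_2d(px).astype(float);R,p=cam(d)
    v=np.c_[(px[:,0]-d['cx'])/d['fx'],-(px[:,1]-d['cy'])/d['fy'],-np.ones(len(px))]
    return p,v@R.T
def onplane(d,px,z):
    p,v=rays(d,px);return p+v*((z-p[2])/v[:,2])[:,None]
def cloud(d):
    u,v=np.meshgrid(np.arange(640),np.arange(400));p,r=rays(d,np.c_[u.ravel(),v.ravel()])
    return (p+r*d['z_map'].ravel()[:,None]).reshape(400,640,3)
def tri(d1,p1,d2,p2):
    a,u=rays(d1,p1);b,v=rays(d2,p2);u,v=u[0],v[0]
    s=np.linalg.lstsq(np.c_[u,-v],b-a,rcond=None)[0];x,y=a+u*s[0],b+v*s[1]
    return (x+y)/2,np.linalg.norm(x-y)
E
python3 - <<'E'
from h import *
t=dict(np.load('pics/top0.npz'));s=dict(np.load('pics/side0.npz'))
P={'obj':((205,232),(352,300)),'cond':((317,211),(333,199)),'slid':((395,161),(288,147)),'cube':((459,202),(331,110)),
'p_obj':((372,218),(341,167)),'p_cond':((249,151),(258,262)),'p_slid':((186,177),(279,330)),'p_cube':((326,145),(263,195)),'orange':((257,264),(386,256)),'dishes':((255,213),(332,252))}
ct,cs=cloud(t),cloud(s)
for k,(a,b) in P.items():
    x,e=tri(t,a,s,b)
    print(k,np.round(ct[a[1],a[0]],3),np.round(cs[b[1],b[0]],3),'tri',np.round(x,3),round(e,4))
print('flask,blue',cs[128,372],cs[160,393])
for y,x in((190,130),(300,200),(190,290),(120,430//1)): print(ct[y,x].round(3))
E
```

```text
obj [0.377 0.287 0.039] [0.375 0.303 0.046] tri [0.377 0.292 0.025] 0.0023
cond [0.457 0.    0.033] [0.456 0.009 0.035] tri [0.457 0.    0.026] 0.0016
slid [ 0.619 -0.205  0.015] [ 0.62  -0.196  0.018] tri [ 0.623 -0.207  0.007] 0.0015
cube [ 0.511 -0.376  0.036] [ 0.511 -0.367  0.036] tri [ 0.513 -0.38   0.026] 0.0013
p_obj [ 0.454 -0.15   0.008] [ 0.451 -0.14   0.009] tri [ 0.454 -0.151 -0.003] 0.0037
p_cond [0.619 0.207 0.005] [0.615 0.213 0.011] tri [0.618 0.207 0.003] 0.0022
p_slid [0.528 0.373 0.005] [0.528 0.376 0.008] tri [0.529 0.374 0.003] 0.0002
p_cube [ 0.654 -0.009  0.006] [ 0.654 -0.005  0.008] tri [ 0.656 -0.009  0.002] 0.0007
orange [0.307 0.148 0.005] [0.305 0.155 0.01 ] tri [0.306 0.149 0.001] 0.0023
dishes [0.439 0.165 0.029] [0.437 0.172 0.029] tri [0.439 0.167 0.02 ] 0.0026
flask,blue [ 0.37280638 -0.30044414  0.02995281] [ 0.3009064  -0.18986779  0.00655244]
[ 0.48   0.525 -0.001]
[ 0.203  0.287 -0.   ]
[ 0.516  0.081 -0.001]
[ 0.751 -0.301  0.013]
```

View pics/wrist0.png

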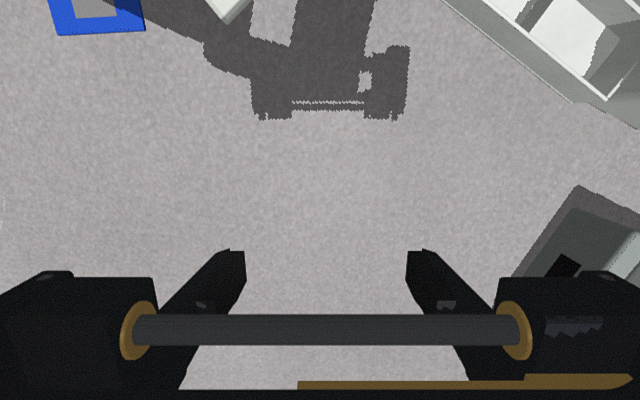

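The wrist view shows only the bench between the fingers, plus the blue decoy at (95,15) and a corner of the flask at the top edge. Next I get the yaws and better positions from masks in both fixed views.

```bash
cat >> h.py <<'E'
def rect(d,xy,z,kind,half=0.075):
    """largest blob of a kind near xy; rectangle fitted to its outline cast on the plane z"""
    w=onplane(d,np.c_[np.tile(np.arange(640),400),np.repeat(np.arange(400),640)],z)
    near=(np.hypot(w[:,0]-xy[0],w[:,1]-xy[1])<half).reshape(400,640)
    hsv=cv2.cvtColor(d['color'],cv2.COLOR_BGR2HSV);S,V=hsv[...,1],hsv[...,2]
    m={'white':(V>190)&(S<60),'dark':V<75}[kind] if isinstance(kind,str) else (V>kind[0])&(V<kind[1])
    m=(m&near).astype(np.uint8)
    c=max(cv2.findContours(m,cv2.RETR_EXTERNAL,cv2.CHAIN_APPROX_NONE)[0],key=cv2.contourArea)
    c=cv2.convexHull(c)[:,0]
    (cx,cy),(a,b),_=r=cv2.minAreaRect((onplane(d,c,z)[:,:2]*1000).astype(np.float32))
    q=cv2.boxPoints(r);e=max(q[1]-q[0],q[2]-q[1],key=np.linalg.norm)
    return np.array([cx,cy])/1000,sorted((round(a,1),round(b,1))),np.arctan2(e[1],e[0])%np.pi,c
E
python3 - <<'E'
from h import *
t=dict(np.load('pics/top0.npz'));s=dict(np.load('pics/side0.npz'))
for n,xy,z,k in(('p_obj',(.454,-.15),.005,'white'),('p_cond',(.618,.207),.005,'white'),('p_slid',(.528,.374),.005,'white'),('p_cube',(.655,-.009),.005,'white'),
 ('slid',(.621,-.206),.010,'dark'),('cube',(.512,-.378),.02,'dark'),('cond',(.457,0),.02,'dark')):
    for c in(t,s):
        r=rect(c,xy,z,k);print(n,r[0].round(4),r[1],round(r[2],3))
w=dict(np.load('pics/wrist0.npz'));print('wrist centre ray',onplane(w,(320,200),0),onplane(w,(320,100),0))
E
```

```text
p_obj [ 0.4519 -0.1477] [64.0, 99.1] 0.876
p_obj [ 0.4534 -0.15  ] [62.0, 96.1] 0.885
p_cond [0.6184 0.2081] [64.2, 99.9] 0.84
p_cond [0.6195 0.2075] [64.3, 98.8] 0.836
p_slid [0.5292 0.3747] [63.8, 100.0] 2.331
p_slid [0.5303 0.3743] [62.6, 98.8] 2.325
p_cube [ 0.655  -0.0064] [63.6, 100.1] 2.316
p_cube [ 0.6555 -0.0076] [62.3, 96.3] 2.318
slid [ 0.6197 -0.2049] [28.4, 85.1] 0.082
slid [ 0.6238 -0.2042] [36.1, 83.9] 0.121
cube [ 0.5101 -0.3681] [28.2, 53.0] 0.115
cube [ 0.5142 -0.3768] [50.0, 62.7] 1.692
cond [ 0.4616 -0.0181] [86.7, 105.6] 0.208
cond [ 0.4579 -0.0083] [49.4, 57.6] 1.695
wrist centre ray [[ 0.19101296 -0.50851308  0.        ]] [[ 0.30664318 -0.45844008  0.        ]]
```

Both fixed views agree on the pads to within about 2.5 mm, with sizes matching 64 x 100. Next I look at the cube through the wrist camera from above.

```bash
cat >> h.py <<'E'
def plan(*targets):
    """rows' shift (40 cm units) and z turn (360 deg units) from the present pose, tool pointing down"""
    from workcell import robot
    s=robot.get_state();R=Ro.from_euler('xyz',s['eef_rot'])
    print('t',round(s['clock'],2),'pos',np.round(s['position'],4),'rot',np.round(s['eef_rot'],4),'w',round(s['grip_width'],4),'gf',round(s['gripper_force'],1),'F',np.round(s['force'],1))
    for x,y,z,yaw in targets:
        d=R.inv().apply(np.array([x,y,z])-s['position'])/.4
        rv=(R.inv()*Ro.from_euler('xyz',[np.pi,0,yaw])).as_rotvec()/(2*np.pi)
        print((x,y,z,round(yaw,3)),'->',d.round(4).tolist(),rv.round(4).tolist(),'rows>=',round(max(np.linalg.norm(d)*.4/.0625,np.linalg.norm(rv)*360/10.7),1))
E
python3 -c "
from h import *
plan((.512,-.377,.22,.93),(.512,-.377,.22,1.5),(.43,-.36,.22,.3))"
```

```text
t 0.15 pos [ 0.2216 -0.5032  0.2383] rot [-3.1406e+00 -2.0000e-04  4.1480e-01] w 0.0878 gf 0.0 F [ 0.5  0.9 -0.3]
(0.512, -0.377, 0.22, 0.93) -> [0.7915, 0.0039, 0.046] [-0.0001, -0.0001, -0.082] rows>= 5.1
(0.512, -0.377, 0.22, 1.5) -> [0.7915, 0.0039, 0.046] [-0.0001, -0.0001, -0.1727] rows>= 5.8
(0.43, -0.36, 0.22, 0.3) -> [0.621, -0.1176, 0.046] [-0.0002, -0.0, 0.0183] rows>= 4.1
```

```bash
python3 -m crank '[[[0.15,0,0.01],[0,0,-0.02],0],[[0.3,0,0.02],[0,0,-0.04],0],[[0.45,0,0.03],[0,0,-0.06],0],[[0.6,0.002,0.04],[0,0,-0.075],0],[[0.72,0.004,0.046],[0,0,-0.082],0],[[0.79,0.004,0.046],[0,0,-0.082],0],[[0.79,0.004,0.046],[0,0,-0.082],0],[[0.79,0.004,0.046],[0,0,-0.082],0]]'
python3 - <<'E'
from workcell import robot
from h import *
d=robot.read_camera('wrist');np.savez('pics/w1.npz',**d);cv2.imwrite('pics/w1.png',d['color']);plan()
E
```

```text
clock: 1.15
position: [0.5108, -0.3778, 0.2201]
eef_rot: [-3.141, 0.0, 0.93]
force: [0.1, 0.9, 0.2]
grip_width: 0.088
gripper_force: 0.0
t 1.2 pos [ 0.5106 -0.378   0.2203] rot [-3.1412e+00  1.0000e-04  9.2890e-01] w 0.0881 gf 0.0 F [-0.2  0.1 -0.2]
```

View pics/w1.png

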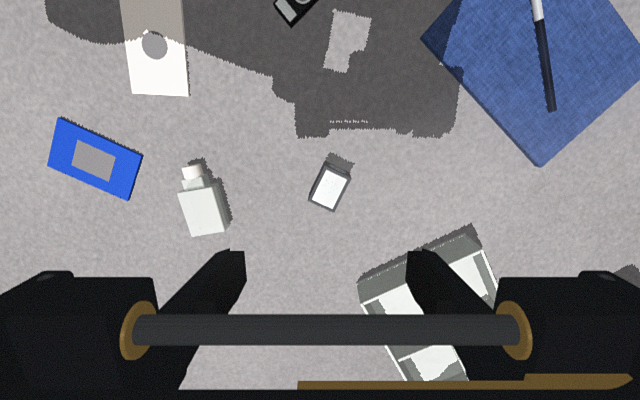

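The wrist view shows the cube's bright top plate at (329,188), in front of the tray at (430,310).

```bash
python3 - <<'E'
from h import *
w=dict(np.load('pics/w1.npz'));t=dict(np.load('pics/top0.npz'));s=dict(np.load('pics/side0.npz'))
for z in(.036,):
  for k in((150,256),):
    r=rect(w,(.512,-.378),z,k,.04);print(r[0].round(4),r[1],round(r[2],3))
cw=cloud(w);print('depth top',cw[188,325:333,2].round(3))
M=[]
for d,thr in((w,150),(t,120),(s,120)):
    r=rect(d,(.512,-.378),.036,(thr,256),.03)
    m=r[3].astype(np.float32);c=np.array(cv2.minAreaRect(m)[0]);M.append((d,c));print(c,r[0].round(4),r[1])
for i,j in((0,1),(0,2),(1,2)): print(tri(*M[i],*M[j]))
b=s['color'][95:125,310:350];cv2.imwrite('pics/c.png',np.hstack([cv2.resize(b,None,fx=8,fy=8),cv2.resize(t['color'][187:217,440:480],None,fx=8,fy=8)]))
E
```

```text
[ 0.5105 -0.3789] [76.1, 79.5] 2.026
depth top [0.037 0.036 0.036 0.037 0.038 0.037 0.037 0.038]
[329.         189.00003052] [ 0.5127 -0.3822] [27.0, 39.5]
[463.5        201.00001526] [ 0.515 -0.388] [37.3, 37.9]
[332.42941284 106.08234406] [ 0.509  -0.3875] [36.7, 48.6]
(array([ 0.51357323, -0.38206915,  0.04581458]), np.float64(0.004287901007359726))
(array([ 0.51081144, -0.38240704,  0.03873747]), np.float64(0.005673151842858418))
(array([ 0.51160987, -0.38687584,  0.03738493]), np.float64(0.006239683611794573))
```

```bash
cat >> h.py <<'E'
def top(d,xy,z,tol=.006,half=.06):
    """top face by the depth map near xy: rect fitted on plane z, pixel centre, median height"""
    c=cloud(d);m=(np.hypot(c[...,0]-xy[0],c[...,1]-xy[1])<half)&(abs(c[...,2]-z)<tol)
    m=cv2.morphologyEx(m.astype(np.uint8),cv2.MORPH_OPEN,np.ones((3,3),np.uint8))
    k=max(cv2.findContours(m,cv2.RETR_EXTERNAL,cv2.CHAIN_APPROX_NONE)[0],key=cv2.contourArea)
    k=cv2.convexHull(k)[:,0];pm=np.zeros((400,640),np.uint8);cv2.fillPoly(pm,[k],1)
    r=cv2.minAreaRect((onplane(d,k,z)[:,:2]*1000).astype(np.float32))
    q=cv2.boxPoints(r);e=max(q[1]-q[0],q[2]-q[1],key=np.linalg.norm)
    M=cv2.moments(k);pc=np.array([M['m10'],M['m01']])/M['m00']
    return dict(xy=(np.array(r[0])/1000).round(4),size=np.round(sorted(r[1]),1),yaw=round(float(np.arctan2(e[1],e[0])%np.pi),3),cen=onplane(d,pc,z)[0].round(4),pix=pc.round(1),h=round(float(np.median(c[...,2][(pm>0)&(m>0)])),4))
E
python3 - <<'E'
from h import *
w=dict(np.load('pics/w1.npz'));t=dict(np.load('pics/top0.npz'))
T=top(w,(.512,-.38),.036);print(T);T2=top(t,(.512,-.38),.036);print(T2);print(tri(w,T['pix'],t,T2['pix']))
print(rect(w,(.5127,-.3822),.036,(150,256),.03)[2])
# others in the top view
for n,xy,z in(('obj',(.377,.29),.046),('cond',(.457,0),.032),('slid',(.62,-.205),.014)): print(n,top(t,xy,z,.008))
E
```

```text
{'xy': array([ 0.5132, -0.3818]), 'size': array([34.2, 46.7]), 'yaw': 0.477, 'cen': array([ 0.5136, -0.3815,  0.036 ]), 'pix': array([329. , 188.3]), 'h': 0.0364}
{'xy': array([ 0.512 , -0.3802]), 'size': array([36.8, 45.8]), 'yaw': 0.51, 'cen': array([ 0.5119, -0.3796,  0.036 ]), 'pix': array([460.4, 201.9]), 'h': 0.0363}
(array([ 0.51312288, -0.38211614,  0.03061062]), np.float64(0.0008692615974143136))
0.49004176
obj {'xy': array([0.3741, 0.294 ]), 'size': array([18.1, 18.9]), 'yaw': 0.145, 'cen': array([0.3742, 0.2942, 0.046 ]), 'pix': array([201.4, 232.4]), 'h': 0.0441}
cond {'xy': array([4.559e-01, 2.000e-04]), 'size': array([48.1, 51.4]), 'yaw': 0.081, 'cen': array([4.557e-01, 2.000e-04, 3.200e-02]), 'pix': array([317. , 211.5]), 'h': 0.0322}
slid {'xy': array([ 0.6198, -0.2041]), 'size': array([25.3, 82.8]), 'yaw': 0.039, 'cen': array([ 0.6196, -0.2041,  0.014 ]), 'pix': array([394.5, 161. ]), 'h': 0.0142}
```

```bash
python3 -c "
from h import *
plan((.513,-.3815,.12,.482),(.513,-.3815,.009,.482))"
```

```text
t 1.2 pos [ 0.5106 -0.378   0.2203] rot [-3.1412e+00  1.0000e-04  9.2890e-01] w 0.0881 gf 0.0 F [-0.2  0.1 -0.2]
(0.513, -0.3815, 0.12, 0.482) -> [-0.0034, 0.0101, 0.2508] [-0.0001, 0.0, 0.0711] rows>= 2.4
(0.513, -0.3815, 0.009, 0.482) -> [-0.0034, 0.0102, 0.5283] [-0.0001, 0.0, 0.0711] rows>= 3.4
```

```bash
python3 -m crank '[[[-0.003,0.01,0.1],[0,0,0.025],0],[[-0.003,0.01,0.2],[0,0,0.05],0],[[-0.003,0.01,0.25],[0,0,0.071],0],[[-0.003,0.01,0.25],[0,0,0.071],0],[[-0.003,0.01,0.25],[0,0,0.071],0]]'
python3 - <<'E'
from workcell import robot
from h import *
d=robot.read_camera('wrist');np.savez('pics/w2.npz',**d);w=dict(np.load('pics/w1.npz'))
T=top(d,(.513,-.3815),.036);print(T);print(tri(w,top(w,(.513,-.38),.036)['pix'],d,T['pix']))
plan((*T['xy'],.008,T['yaw']))
E
```

```text
clock: 1.82
position: [0.5139, -0.3816, 0.1216]
eef_rot: [3.14, -0.0, 0.486]
force: [0.2, 0.4, 1.2]
grip_width: 0.0883
gripper_force: 0.0
{'xy': array([ 0.5136, -0.382 ]), 'size': array([33.9, 46.1]), 'yaw': 0.485, 'cen': array([ 0.5143, -0.3815,  0.036 ]), 'pix': array([324.9, 215.2]), 'h': 0.0364}
(array([ 0.51313644, -0.38219249,  0.03204031]), np.float64(7.705298285037122e-05))
t 1.88 pos [ 0.514  -0.3815  0.1218] rot [ 3.1393e+00 -6.0000e-04  4.8540e-01] w 0.0878 gf 0.0 F [1.1 0.2 0.1]
(np.float64(0.5136), np.float64(-0.382), 0.008, 0.485) -> [-0.0017, -0.0001, 0.2846] [0.0004, -0.0001, 0.0001] rows>= 1.8
```

```bash
python3 -m crank '[[[-0.001,0,0.1],[0,0,0],0.2],[[-0.001,0,0.2],[0,0,0],0.3],[[-0.001,0,0.26],[0,0,0],0.4],[[-0.001,0,0.28],[0,0,0],0.4],[[-0.001,0,0.28],[0,0,0],0.4],[[-0.001,0,0.28],[0,0,0],1],[[-0.001,0,0.28],[0,0,0],1],[[-0.001,0,0.28],[0,0,0],1],[[-0.001,0,0.28],[0,0,0],1],[[-0.001,0,0.28],[0,0,0],1]]'
```

```text
clock: 3.12
position: [0.5139, -0.3813, 0.0093]
eef_rot: [3.14, -0.0, 0.484]
force: [-0.8, 0.7, 6.0]
grip_width: 0.0337
gripper_force: 30.0
```

```bash
python3 -c "
from h import *
plan((.514,-.381,.16,.485),(.66,-.11,.16,1.7))"
```

```text
t 3.12 pos [ 0.5139 -0.3813  0.0093] rot [ 3.1401e+00 -4.0000e-04  4.8400e-01] w 0.0337 gf 30.0 F [-0.8  0.7  6. ]
(0.514, -0.381, 0.16, 0.485) -> [0.0006, -0.0, -0.3767] [0.0002, -0.0001, -0.0002] rows>= 2.4
(0.66, -0.11, 0.16, 1.7) -> [0.6389, -0.4299, -0.377] [0.0002, 0.0001, -0.1935] rows>= 6.5
```

```bash
python3 -m crank '[[[0,0,-0.03],[0,0,0],1],[[0,0,-0.1],[0,0,0],1],[[0,0,-0.2],[0,0,0],1],[[0,0,-0.3],[0,0,0],1],[[0.03,-0.02,-0.37],[0,0,-0.02],1],[[0.1,-0.07,-0.377],[0,0,-0.045],1],[[0.2,-0.135,-0.377],[0,0,-0.07],1],[[0.3,-0.2,-0.377],[0,0,-0.095],1],[[0.4,-0.27,-0.377],[0,0,-0.12],1],[[0.5,-0.335,-0.377],[0,0,-0.145],1],[[0.57,-0.385,-0.377],[0,0,-0.17],1],[[0.62,-0.42,-0.377],[0,0,-0.193],1],[[0.638,-0.43,-0.377],[0,0,-0.193],1],[[0.638,-0.43,-0.377],[0,0,-0.193],1],[[0.638,-0.43,-0.377],[0,0,-0.193],1]]'
python3 - <<'E'
from workcell import robot
from h import *
d=robot.read_camera('wrist');np.savez('pics/w3.npz',**d);cv2.imwrite('pics/w3.png',d['color'])
r=rect(d,(.655,-.0075),.005,'white');print(r[:3],cloud(d)[int(r[3][:,1].mean()),int(r[3][:,0].mean())])
plan()
E
```

```text
clock: 5.0
position: [0.6591, -0.111, 0.1592]
eef_rot: [-3.141, 0.0, 1.694]
force: [0.6, -0.4, -2.0]
grip_width: 0.0337
gripper_force: 30.0
(array([ 0.65513177, -0.00523211]), [62.7, 98.3], np.float32(2.3169973)) [ 0.65480948 -0.00627544  0.0053128 ]
t 5.05 pos [ 0.6591 -0.1111  0.1592] rot [-3.1414e+00  1.0000e-04  1.6941e+00] w 0.0337 gf 30.0 F [ 0.5  0.5 -1.3]
```

View pics/w3.png

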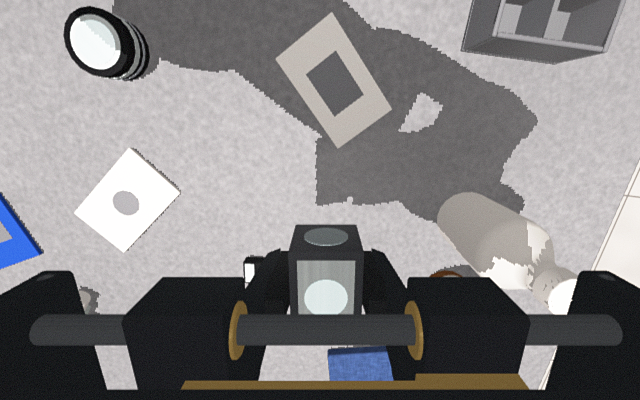

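The cube is held squarely at (325,280), and its pad with the matching short inlay is at (333,82), in shadow. I refine the pad centre using the inlay.

```bash
cat >> h.py <<'E'
def inlay(d,xy,z=.005,kind='white'):
    k=rect(d,xy,z,kind)
    hull=k[3];pm=np.zeros((400,640),np.uint8);cv2.fillPoly(pm,[hull],1);pm=cv2.erode(pm,np.ones((5,5)))
    V=d['color'].max(2);t,_=cv2.threshold(V[pm>0],0,1,cv2.THRESH_OTSU);m=((V<t)&(pm>0)).astype(np.uint8)
    c=max(cv2.findContours(m,cv2.RETR_EXTERNAL,cv2.CHAIN_APPROX_NONE)[0],key=cv2.contourArea)[:,0]
    r=cv2.minAreaRect((onplane(d,cv2.convexHull(c)[:,0],z)[:,:2]*1000).astype(np.float32))
    M=cv2.moments(c);pc=np.array([M['m10'],M['m01']])/M['m00']
    print('pad',k[0].round(4),k[1],round(float(k[2]),3),'inlay rect',np.round(np.array(r[0])/1000,4),np.round(sorted(r[1]),1),'cen',onplane(d,pc,z)[0].round(4),'depth h',np.median(cloud(d)[...,2][m>0]).round(4))
    return pc
E
python3 - <<'E'
from h import *
L=lambda f:dict(np.load(f'pics/{f}.npz'))
w,t,s=L('w3'),L('top0'),L('side0')
print(np.percentile(w['color'].max(2)[60:70,300:330],[5,50,95]))
pw,pt,ps=[inlay(d,(.655,-.007)) for d in(w,t,s)]
for k in(.13,): inlay(w,(.655,-.007),kind=(150,256)) if 0 else None
print(tri(w,pw,t,pt),tri(w,pw,s,ps),tri(t,pt,s,ps))
for xy in((.452,-.149),(.619,.208),(.53,.3745)): inlay(t,xy);inlay(s,xy)
plan((.6551,-.006,.1,2.317),(.6551,-.006,.015,2.317))
E
```

```text
[ 95.95 191.   198.  ]
pad [ 0.6551 -0.0052] [62.7, 98.3] 2.317 inlay rect [ 0.6553 -0.0054] [34.  45.8] cen [ 0.655  -0.0047  0.005 ] depth h 0.0055
pad [ 0.655  -0.0064] [63.6, 100.1] 2.316 inlay rect [ 0.6552 -0.0064] [33.6 45.2] cen [ 0.6551 -0.0063  0.005 ] depth h 0.0055
pad [ 0.6555 -0.0076] [62.3, 96.3] 2.318 inlay rect [ 0.6561 -0.0079] [33.5 44.2] cen [ 0.656  -0.0076  0.005 ] depth h 0.0082
(array([ 0.65482771, -0.00560118,  0.00628888]), np.float64(0.0015250299090417909)) (array([ 0.65499327, -0.00501652,  0.00803091]), np.float64(2.4707840147800626e-05)) (array([ 0.65512025, -0.00635829,  0.00624397]), np.float64(0.0009057816369203931))
pad [ 0.4519 -0.1477] [64.0, 99.1] 0.876 inlay rect [ 0.4525 -0.1472] [23.7 24.9] cen [ 0.4524 -0.1474  0.005 ] depth h 0.0051
pad [ 0.4534 -0.15  ] [62.0, 96.1] 0.885 inlay rect [ 0.4525 -0.1516] [16.7 23.7] cen [ 0.4532 -0.1511  0.005 ] depth h 0.0087
pad [0.6184 0.2081] [64.2, 99.9] 0.84 inlay rect [0.6187 0.2084] [46.4 49. ] cen [0.6187 0.2081 0.005 ] depth h 0.0053
pad [0.6195 0.2075] [64.3, 98.8] 0.836 inlay rect [0.6202 0.2072] [47.9 49.9] cen [0.6197 0.2076 0.005 ] depth h 0.0079
pad [0.5292 0.3747] [63.8, 100.0] 2.331 inlay rect [0.5295 0.3751] [25.8 82.9] cen [0.5293 0.3754 0.005 ] depth h 0.0053
pad [0.5303 0.3743] [62.6, 98.8] 2.325 inlay rect [0.5302 0.3747] [25.6 83.2] cen [0.5294 0.3757 0.005 ] depth h 0.0078
t 5.05 pos [ 0.6591 -0.1111  0.1592] rot [-3.1414e+00  1.0000e-04  1.6941e+00] w 0.0337 gf 30.0 F [ 0.5  0.5 -1.3]
(0.6551, -0.006, 0.1, 2.317) -> [0.2619, 0.0223, 0.148] [-0.0, 0.0, -0.0991] rows>= 3.3
(0.6551, -0.006, 0.015, 2.317) -> [0.2619, 0.0223, 0.3605] [-0.0, 0.0, -0.0991] rows>= 3.3
```

```bash
python3 -m crank '[[[0.06,0.005,0.03],[0,0,-0.025],1],[[0.13,0.011,0.07],[0,0,-0.05],1],[[0.2,0.017,0.11],[0,0,-0.075],1],[[0.25,0.022,0.148],[0,0,-0.099],1],[[0.263,0.0223,0.18],[0,0,-0.099],1],[[0.263,0.0223,0.24],[0,0,-0.099],1],[[0.263,0.0223,0.29],[0,0,-0.099],1],[[0.263,0.0223,0.33],[0,0,-0.099],1],[[0.263,0.0223,0.345],[0,0,-0.099],1],[[0.263,0.0223,0.345],[0,0,-0.099],1],[[0.263,0.0223,0.345],[0,0,-0.099],1]]'
python3 -c "
from h import *
plan((.6551,-.0056,.0143,2.317))"
```

```text
clock: 6.42
position: [0.6556, -0.0047, 0.0219]
eef_rot: [3.141, 0.001, 2.318]
force: [-0.3, -0.5, -1.4]
grip_width: 0.0336
gripper_force: 30.0
t 6.42 pos [ 0.6556 -0.0047  0.0219] rot [3.1408e+00 1.1000e-03 2.3182e+00] w 0.0336 gf 30.0 F [-0.3 -0.5 -1.4]
(0.6551, -0.0056, 0.0143, 2.317) -> [-0.0009, -0.0025, 0.0191] [0.0001, 0.0002, 0.0002] rows>= 0.1
```

```bash
python3 -m crank '[[[-0.001,-0.002,0.005],[0,0,0],1],[[-0.001,-0.002,0.01],[0,0,0],1],[[-0.001,-0.002,0.013],[0,0,0],1],[[-0.001,-0.002,0.016],[0,0,0],1],[[-0.001,-0.002,0.018],[0,0,0],1],[[-0.001,-0.002,0.018],[0,0,0],1]]'
```

```text
clock: 7.18
position: [0.6549, -0.0053, 0.0144]
eef_rot: [3.141, 0.0, 2.319]
force: [-2.2, -0.2, 4.2]
grip_width: 0.0339
gripper_force: 30.0
```

```bash
python3 -m crank '[[[0,0,0],[0,0,0],0.55],[[0,0,0],[0,0,0],0.4],[[0,0,0],[0,0,0],0.35],[[0,0,-0.03],[0,0,0],0.35],[[0,0,-0.1],[0,0,0],0.35],[[0,0,-0.2],[0,0,0],0.35],[[0,0,-0.3],[0,0,0],0.3]]'
python3 - <<'E'
from workcell import robot
from h import *
plan((.62,-.204,.15,.04))
E
```

```text
clock: 8.05
position: [0.6548, -0.0054, 0.1361]
eef_rot: [3.141, 0.001, 2.319]
force: [1.6, 0.9, -0.4]
grip_width: 0.0615
gripper_force: 0.0
t 8.05 pos [ 0.6548 -0.0054  0.1361] rot [3.1411e+00 5.0000e-04 2.3186e+00] w 0.0615 gf 0.0 F [ 1.6  0.9 -0.4]
(0.62, -0.204, 0.15, 0.04) -> [-0.3049, -0.4015, -0.0349] [0.0001, -0.0, 0.3627] rows>= 12.2
```

```bash
python3 -m crank '[[[-0.02,-0.03,-0.035],[0,0,0.03],0.2],[[-0.06,-0.08,-0.035],[0,0,0.059],0.1],[[-0.1,-0.13,-0.035],[0,0,0.088],0],[[-0.13,-0.17,-0.035],[0,0,0.117],0],[[-0.16,-0.21,-0.035],[0,0,0.146],0],[[-0.19,-0.25,-0.035],[0,0,0.175],0],[[-0.22,-0.29,-0.035],[0,0,0.204],0],[[-0.25,-0.33,-0.035],[0,0,0.233],0],[[-0.28,-0.37,-0.035],[0,0,0.262],0],[[-0.305,-0.4,-0.035],[0,0,0.291],0],[[-0.305,-0.4015,-0.035],[0,0,0.32],0],[[-0.305,-0.4015,-0.035],[0,0,0.349],0],[[-0.305,-0.4015,-0.035],[0,0,0.3627],0],[[-0.305,-0.4015,-0.035],[0,0,0.3627],0],[[-0.305,-0.4015,-0.035],[0,0,0.3627],0]]'
python3 - <<'E'
from workcell import robot
from h import *
d=robot.read_camera('wrist');np.savez('pics/w4.npz',**d);cv2.imwrite('pics/w4.png',d['color'])
t=dict(np.load('pics/top0.npz'))
T=top(d,(.62,-.204),.014);U=top(t,(.62,-.204),.014);print(T,tri(d,T['pix'],t,U['pix']))
r=rect(d,(.62,-.204),.01,'dark');print(r[:3])
plan((*T['xy'],.0025,T['yaw']))
E
```

```text
clock: 9.93
position: [0.6201, -0.204, 0.1484]
eef_rot: [3.141, -0.0, 0.041]
force: [-0.5, -0.3, 0.4]
grip_width: 0.0877
gripper_force: 0.0
{'xy': array([ 0.6225, -0.2052]), 'size': array([25.9, 84.3]), 'yaw': 0.082, 'cen': array([ 0.625 , -0.2049,  0.014 ]), 'pix': array([326.5, 194.9]), 'h': 0.0143} (array([ 0.62264388, -0.20536887,  0.00570688]), np.float64(0.0006103842942849979))
(array([ 0.66273358, -0.19953098]), [10.6, 26.4], np.float32(2.0742784))
t 9.97 pos [ 0.6201 -0.204   0.1483] rot [ 3.1415e+00 -3.0000e-04  4.1100e-02] w 0.0884 gf 0.0 F [ 0.2 -0.1 -0.7]
(np.float64(0.6225), np.float64(-0.2052), 0.0025, 0.082) -> [0.0059, 0.0031, 0.3645] [0.0, -0.0, -0.0065] rows>= 2.3
```

View pics/w4.png

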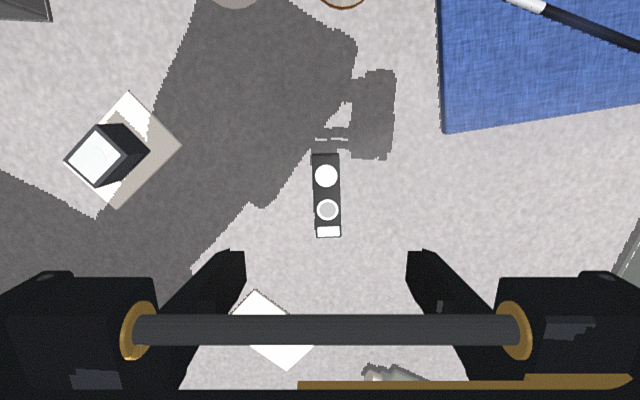

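The slider is at (327,195). The cube sits on its pad at (107,155). I take a closer second view of the slider and check the cube placement at the same time.

```bash
python3 -m crank '[[[0.004,0.003,0.08],[0,0,-0.0065],0],[[0.004,0.003,0.14],[0,0,-0.0065],0.2],[[0.004,0.003,0.16],[0,0,-0.0065],0.4],[[0.004,0.003,0.16],[0,0,-0.0065],0.4],[[0.004,0.003,0.16],[0,0,-0.0065],0.4]]'
python3 - <<'E'
from workcell import robot
from h import *
w=dict(np.load('pics/w4.npz'))
d=robot.read_camera('wrist');np.savez('pics/w5.npz',**d)
T=top(d,(.622,-.205),.014);U=top(w,(.622,-.205),.014);print(T,tri(d,T['pix'],w,U['pix']))
plan((*T['xy'],.0025,T['yaw']))
print('cube now',top(w,(.655,-.0055),.041))
t=robot.read_camera('top');np.savez('pics/top1.npz',**t);print(top(t,(.655,-.0055),.041)); print(top(t,(.62,-.205),.014))
E
```

```text
clock: 10.6
position: [0.6222, -0.2054, 0.0851]
eef_rot: [3.141, -0.002, 0.081]
force: [-0.2, -0.5, 0.3]
grip_width: 0.0531
gripper_force: 0.0
{'xy': array([ 0.6224, -0.2053]), 'size': array([25.9, 84. ]), 'yaw': 0.081, 'cen': array([ 0.6254, -0.205 ,  0.014 ]), 'pix': array([325. , 218.2]), 'h': 0.0143} (array([ 0.62367391, -0.2051039 ,  0.00916645]), np.float64(0.0001510800921561342))
t 10.65 pos [ 0.6221 -0.2054  0.0851] rot [ 3.1406e+00 -1.6000e-03  8.0600e-02] w 0.0532 gf 0.0 F [ 0.3 -0.   0.1]
(np.float64(0.6224), np.float64(-0.2053), 0.0025, 0.081) -> [0.0004, -0.0003, 0.2065] [0.0002, -0.0003, -0.0001] rows>= 1.3
cube now {'xy': array([ 0.6572, -0.0092]), 'size': array([35.7, 49.4]), 'yaw': 2.316, 'cen': array([ 0.6579, -0.0092,  0.041 ]), 'pix': array([ 96.9, 156.3]), 'h': 0.0415}
{'xy': array([ 0.6574, -0.0088]), 'size': array([35.1, 40.7]), 'yaw': 2.351, 'cen': array([ 0.6587, -0.0089,  0.041 ]), 'pix': array([326.3, 138.9]), 'h': 0.0415}Traceback (most recent call last):
  File "<stdin>", line 8, in <module>
  File "h.py", line 42, in top
    k=max(cv2.findContours(m,cv2.RETR_EXTERNAL,cv2.CHAIN_APPROX_NONE)[0],key=cv2.contourArea)
ValueError: max() iterable argument is empty
```

```bash
python3 -m crank '[[[0,0,0.08],[0,0,0],0.4],[[0,0,0.14],[0,0,0],0.4],[[0,0,0.18],[0,0,0],0.4],[[0,0,0.198],[0,0,0],0.4],[[0,0,0.204],[0,0,0],0.4],[[0,0,0.204],[0,0,0],0.4],[[0,0,0.204],[0,0,0],1],[[0,0,0.204],[0,0,0],1],[[0,0,0.204],[0,0,0],1],[[0,0,0.204],[0,0,0],1],[[0,0,0.204],[0,0,0],1]]'
python3 - <<'E'
from h import *
# view of slider pad, centre (.5295,.375), long axis 2.329
plan((.622,-.205,.15,.081),(.57,.28,.15,2.0),(.57,.28,.15,2.329))
E
```

```text
clock: 12.08
position: [0.6218, -0.2052, 0.0025]
eef_rot: [3.141, -0.0, 0.081]
force: [-1.3, 0.0, 2.9]
grip_width: 0.0253
gripper_force: 30.0
t 12.07 pos [ 0.6218 -0.2052  0.0025] rot [ 3.1415e+00 -2.0000e-04  8.0500e-02] w 0.0253 gf 30.0 F [-1.3  0.   2.9]
(0.622, -0.205, 0.15, 0.081) -> [0.0007, -0.0003, -0.3687] [0.0, -0.0, -0.0001] rows>= 2.4
(0.57, 0.28, 0.15, 2.0) -> [-0.0314, -1.2194, -0.3688] [0.0, -0.0, -0.3055] rows>= 10.3
(0.57, 0.28, 0.15, 2.329) -> [-0.0314, -1.2194, -0.3688] [0.0, 0.0, -0.3579] rows>= 12.0
```

```bash
python3 -m crank '[[[0,0,-0.02],[0,0,0],1],[[0,0,-0.1],[0,0,0],1],[[0,0,-0.2],[0,0,0],1],[[0,-0.05,-0.3],[0,0,-0.02],1],[[0,-0.15,-0.36],[0,0,-0.045],1],[[0,-0.25,-0.37],[0,0,-0.07],1],[[0,-0.35,-0.37],[0,0,-0.1],1],[[0,-0.45,-0.37],[0,0,-0.129],1],[[0,-0.55,-0.37],[0,0,-0.158],1],[[0,-0.65,-0.37],[0,0,-0.187],1],[[0,-0.75,-0.37],[0,0,-0.216],1],[[0,-0.82,-0.37],[0,0,-0.24],1]]'
python3 - <<'E'
from h import *
plan((.61,.29,.15,2.329))
E
```

```text
clock: 13.58
position: [0.5949, 0.1235, 0.1508]
eef_rot: [3.141, -0.0, 1.595]
force: [0.5, -0.8, -0.9]
grip_width: 0.0258
gripper_force: 30.0
t 13.57 pos [0.5949 0.1235 0.1508] rot [ 3.1414e+00 -1.0000e-04  1.5949e+00] w 0.0258 gf 30.0 F [ 0.5 -0.8 -0.9]
(0.61, 0.29, 0.15, 2.329) -> [0.4153, 0.0477, 0.0021] [0.0, -0.0, -0.1168] rows>= 3.9
```

```bash
python3 -m crank '[[[0.1,0.01,0],[0,0,-0.029],1],[[0.2,0.02,0],[0,0,-0.058],1],[[0.3,0.035,0],[0,0,-0.087],1],[[0.38,0.045,0],[0,0,-0.1168],1],[[0.415,0.0477,0],[0,0,-0.1168],1],[[0.415,0.0477,0],[0,0,-0.1168],1],[[0.415,0.0477,0],[0,0,-0.1168],1]]'
python3 - <<'E'
from workcell import robot
from h import *
d=robot.read_camera('wrist');np.savez('pics/w6.npz',**d);cv2.imwrite('pics/w6.png',d['color'])
t=dict(np.load('pics/top0.npz'));p=inlay(d,(.5295,.375));q=inlay(t,(.5295,.375));print(p,tri(d,p,t,q))
plan((.5292,.3749,.02,2.329))
E
```

```text
clock: 14.45
position: [0.6116, 0.2869, 0.1505]
eef_rot: [-3.141, 0.0, 2.319]
force: [-0.1, -0.2, -0.9]
grip_width: 0.0257
gripper_force: 30.0
pad [0.5386 0.384 ] [40.4, 98.1] 2.339 inlay rect [0.5319 0.3783] [18.7 83.8] cen [0.5277 0.3848 0.005 ] depth h 0.0054
pad [0.5292 0.3747] [63.8, 100.0] 2.331 inlay rect [0.5295 0.3751] [25.8 82.9] cen [0.5293 0.3754 0.005 ] depth h 0.0053
[330.98466969  53.84599092] (array([ 0.52924232,  0.38256182, -0.0039537 ]), np.float64(0.008476755620939226))
t 14.5 pos [0.6116 0.2869 0.1505] rot [-3.1415e+00  2.0000e-04  2.3196e+00] w 0.0256 gf 30.0 F [ 0.   1.3 -1.2]
(0.5292, 0.3749, 0.02, 2.329) -> [0.3016, -0.0011, 0.3263] [-0.0, 0.0, -0.0015] rows>= 2.8
```

View pics/w6.png

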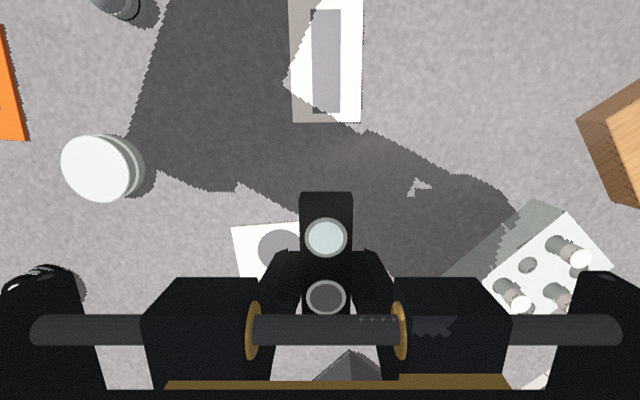

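The slider is held at (325,270), and its pad at (327,60) is half in shadow, which breaks the mask. I zoom in to read the inlay corners by eye.

```bash
python3 -c "
import cv2;a=cv2.imread('pics/w6.png')[0:130,280:375];cv2.imwrite('pics/z6.png',cv2.resize(a,None,fx=4.5,fy=4.5,interpolation=cv2.INTER_NEAREST))"
```

```text
(no output)
```

View pics/z6.png

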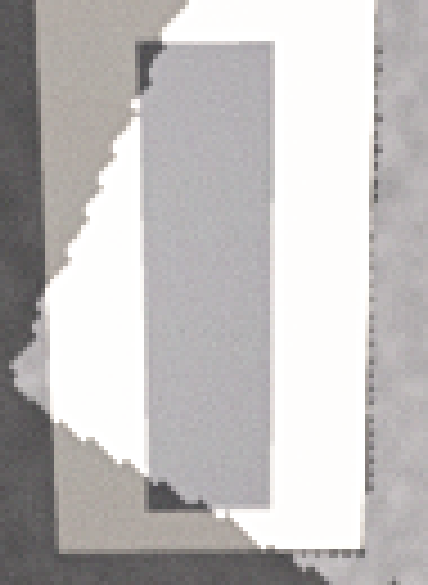

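The zoom gives the inlay corners at about (310.2,9.1), (340.7,9.1), (340.2,113.3) and (312.9,113.8) in the full image.

```bash
python3 - <<'E'
from h import *
w=dict(np.load('pics/w6.npz'));c=np.array([[310.2,9.1],[340.7,9.1],[340.2,113.3],[312.9,113.8]])-.5
P=onplane(w,c,.005);print(P.round(4));print(P.mean(0).round(4));e=P[0]+P[1]-P[2]-P[3];print(np.linalg.norm(e)/2,np.arctan2(e[1],e[0]),np.linalg.norm(P[0]-P[1]),np.linalg.norm(P[2]-P[3]))
E
```

```text
[[0.491  0.3977 0.005 ]
 [0.5099 0.4152 0.005 ]
 [0.5674 0.3543 0.005 ]
 [0.5491 0.3367 0.005 ]]
[0.5293 0.376  0.005 ]
0.08402577799780578 2.3304139687369045 0.025780818953302687 0.02542030858811551
```

```bash
python3 -m crank '[[[0.1,0,0],[0,0,-0.0017],1],[[0.2,0,0.03],[0,0,-0.0017],1],[[0.27,0,0.08],[0,0,-0.0017],1],[[0.301,0,0.14],[0,0,-0.0017],1],[[0.301,0,0.21],[0,0,-0.0017],1],[[0.301,0,0.27],[0,0,-0.0017],1],[[0.301,0,0.31],[0,0,-0.0017],1],[[0.301,0,0.33],[0,0,-0.0017],1],[[0.301,0,0.339],[0,0,-0.0017],1],[[0.301,0,0.339],[0,0,-0.0017],1],[[0.301,0,0.339],[0,0,-0.0017],1]]'
python3 -c "
from h import *
plan((.5298,.3751,.0078,2.33))"
```

```text
clock: 15.88
position: [0.5295, 0.3762, 0.0154]
eef_rot: [3.141, 0.0, 2.333]
force: [0.5, 0.6, -1.2]
grip_width: 0.0252
gripper_force: 30.0
t 15.88 pos [0.5295 0.3762 0.0154] rot [3.1406e+00 4.0000e-04 2.3330e+00] w 0.0252 gf 30.0 F [ 0.5  0.6 -1.2]
(0.5298, 0.3751, 0.0078, 2.33) -> [-0.0025, -0.0014, 0.019] [0.0002, 0.0001, 0.0005] rows>= 0.1
```

```bash
python3 -m crank '[[[-0.002,-0.001,0.006],[0,0,0.0004],1],[[-0.002,-0.001,0.011],[0,0,0.0004],1],[[-0.002,-0.001,0.014],[0,0,0.0004],1],[[-0.002,-0.001,0.017],[0,0,0.0004],1],[[-0.002,-0.001,0.019],[0,0,0.0004],1],[[-0.002,-0.001,0.019],[0,0,0.0004],1]]'
```

```text
clock: 16.62
position: [0.5295, 0.3752, 0.0076]
eef_rot: [3.141, 0.0, 2.331]
force: [-2.5, -1.5, 4.9]
grip_width: 0.0258
gripper_force: 30.0
```

```bash
python3 -m crank '[[[0,0,0],[0,0,0],0.6],[[0,0,0],[0,0,0],0.5],[[0,0,0],[0,0,0],0.45],[[0,0,-0.03],[0,0,0],0.45],[[0,0,-0.1],[0,0,0],0.45],[[0,0,-0.2],[0,0,0],0.4],[[0,0,-0.3],[0,0,0],0.2],[[0,0,-0.38],[0,0,0],0],[[0,0,-0.38],[0,0,0],0],[[0,0,-0.38],[0,0,0],0]]'
python3 - <<'E'
from workcell import robot
from h import *
d=robot.read_camera('wrist');np.savez('pics/w7.npz',**d);cv2.imwrite('pics/w7.png',d['color'])
print(top(d,(.5294,.3755),.019,.004));r=rect(d,(.5294,.3755),.005,'white');print(r[:3])
plan((.375,.293,.17,2.33))
E
```

```text
clock: 17.88
position: [0.5291, 0.375, 0.1583]
eef_rot: [-3.14, -0.001, 2.33]
force: [-0.2, 0.8, -0.0]
grip_width: 0.0879
gripper_force: 0.0
{'xy': array([0.5305, 0.3746]), 'size': array([25.7, 83.5]), 'yaw': 2.338, 'cen': array([0.5288, 0.3762, 0.019 ]), 'pix': array([326.1, 196. ]), 'h': 0.0192}
(array([0.5310097 , 0.39616318]), [105.9, 126.1], np.float32(2.4557996))
t 17.93 pos [0.529  0.3749 0.1578] rot [-3.1393e+00 -7.0000e-04  2.3305e+00] w 0.0879 gf 0.0 F [-0.1 -0.3 -0.1]
(0.375, 0.293, 0.17, 2.33) -> [0.1167, -0.4202, -0.0294] [-0.0004, -0.0001, 0.0001] rows>= 2.8
```

View pics/w7.png

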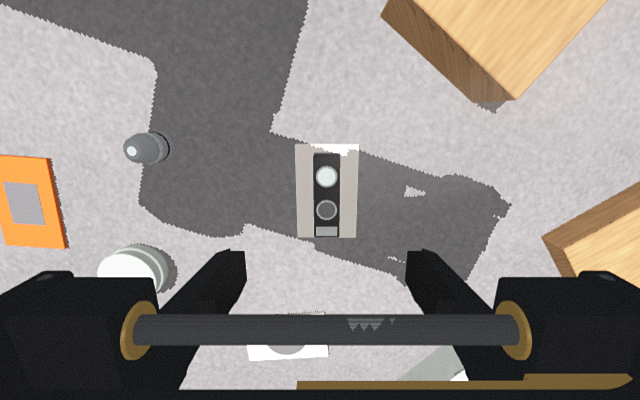

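The slider lies along its pad at (326,195), within about 1.5 mm, and the objective is at (147,148). Objective next.

```bash
python3 -m crank '[[[0.03,-0.1,-0.03],[0,0,0],0],[[0.06,-0.22,-0.03],[0,0,0],0],[[0.09,-0.33,-0.03],[0,0,0],0],[[0.11,-0.4,-0.03],[0,0,0],0],[[0.117,-0.42,-0.03],[0,0,0],0],[[0.117,-0.42,-0.03],[0,0,0],0],[[0.117,-0.42,-0.03],[0,0,0],0]]'
python3 - <<'E'
from workcell import robot
from h import *
d=robot.read_camera('wrist');np.savez('pics/w8.npz',**d);w=dict(np.load('pics/w7.npz'))
t=dict(np.load('pics/top0.npz'))
for c in(d,w,t):
  for z,tol in((.046,.003),(.030,.006)):print(top(c,(.375,.293),z,tol,.03))
a=top(d,(.375,.293),.046,.003,.03)['pix'];b=top(w,(.375,.293),.046,.003,.03)['pix'];print(tri(d,a,w,b))
cc=cloud(d);m=(np.hypot(cc[...,0]-.375,cc[...,1]-.293)<.03)&(cc[...,2]>.006);p=cc[m];print(p[:,2].max(),p.min(0),p.max(0))
cv2.imwrite('pics/z8.png',cv2.resize(d['color'][140:250,260:400],None,fx=5,fy=5))
plan()
E
```

```text
clock: 18.8
position: [0.3764, 0.2938, 0.1708]
eef_rot: [3.142, -0.0, 2.33]
force: [-0.2, -0.0, -0.6]
grip_width: 0.088
gripper_force: 0.0
{'xy': array([0.3749, 0.2959]), 'size': array([17.2, 17.4]), 'yaw': 1.37, 'cen': array([0.375 , 0.2962, 0.046 ]), 'pix': array([325.8, 198.2]), 'h': 0.0457}
{'xy': array([0.3697, 0.3014]), 'size': array([13.1, 26.8]), 'yaw': 0.759, 'cen': array([0.3702, 0.3009, 0.03  ]), 'pix': array([325.6, 187.3]), 'h': 0.031}
{'xy': array([0.3762, 0.297 ]), 'size': array([16.2, 17.1]), 'yaw': 1.989, 'cen': array([0.3764, 0.2972, 0.046 ]), 'pix': array([133.5, 150.5]), 'h': 0.0458}
{'xy': array([0.3801, 0.3014]), 'size': array([20. , 27.8]), 'yaw': 2.43, 'cen': array([0.3791, 0.3006, 0.03  ]), 'pix': array([149. , 147.8]), 'h': 0.0308}
{'xy': array([0.3746, 0.2947]), 'size': array([14.2, 17.1]), 'yaw': 0.897, 'cen': array([0.375 , 0.2952, 0.046 ]), 'pix': array([201.1, 232.1]), 'h': 0.045}Traceback (most recent call last):
  File "<stdin>", line 6, in <module>
  File "h.py", line 42, in top
    k=max(cv2.findContours(m,cv2.RETR_EXTERNAL,cv2.CHAIN_APPROX_NONE)[0],key=cv2.contourArea)
ValueError: max() iterable argument is empty
```

```bash
python3 -c "
from h import *
plan((.375,.2959,.09,2.33),(.375,.2959,.006,2.33))"
```

```text
t 18.85 pos [0.3763 0.2938 0.1708] rot [-3.1415 -0.      2.3304] w 0.088 gf 0.0 F [0.3 1.  0.6]
(0.375, 0.2959, 0.09, 2.33) -> [0.0062, 0.0013, 0.2021] [-0.0, -0.0, 0.0001] rows>= 1.3
(0.375, 0.2959, 0.006, 2.33) -> [0.0062, 0.0013, 0.4121] [-0.0, -0.0, 0.0001] rows>= 2.6
```

```bash
python3 -m crank '[[[0.006,0.001,0.08],[0,0,0],0],[[0.006,0.001,0.16],[0,0,0],0],[[0.006,0.001,0.2],[0,0,0],0],[[0.006,0.001,0.2],[0,0,0],0],[[0.006,0.001,0.2],[0,0,0],0]]'
python3 - <<'E'
from workcell import robot
from h import *
d=robot.read_camera('wrist');w=dict(np.load('pics/w8.npz'));np.savez('pics/w9.npz',**d)
A=top(d,(.375,.296),.046,.003,.03);B=top(w,(.375,.296),.046,.003,.03);print(A,tri(d,A['pix'],w,B['pix']))
plan((*A['xy'],.006,2.33))
E
```

```text
clock: 19.48
position: [0.3748, 0.2957, 0.0917]
eef_rot: [3.141, 0.0, 2.331]
force: [0.0, -0.1, -0.2]
grip_width: 0.0882
gripper_force: 0.0
{'xy': array([0.3747, 0.2968]), 'size': array([16.7, 17.1]), 'yaw': 2.33, 'cen': array([0.3746, 0.2965, 0.046 ]), 'pix': array([325.7, 231.8]), 'h': 0.0457} (array([0.3757388 , 0.29542513, 0.04214071]), np.float64(1.1521523550340678e-05))
t 19.52 pos [0.3747 0.2957 0.0918] rot [3.1402e+00 4.0000e-04 2.3306e+00] w 0.0883 gf 0.0 F [-0.6 -0.3 -0.1]
(np.float64(0.3747), np.float64(0.2968), 0.006, 2.33) -> [0.002, 0.0016, 0.2145] [0.0002, 0.0001, 0.0001] rows>= 1.4
```

```bash
python3 -m crank '[[[0.001,0.001,0.06],[0,0,0],0.1],[[0.001,0.001,0.12],[0,0,0],0.2],[[0.001,0.001,0.17],[0,0,0],0.3],[[0.001,0.001,0.2],[0,0,0],0.4],[[0.001,0.001,0.212],[0,0,0],0.4],[[0.001,0.001,0.212],[0,0,0],0.4],[[0.001,0.001,0.212],[0,0,0],0.5],[[0.001,0.001,0.212],[0,0,0],0.6],[[0.001,0.001,0.212],[0,0,0],1],[[0.001,0.001,0.212],[0,0,0],1],[[0.001,0.001,0.212],[0,0,0],1],[[0.001,0.001,0.212],[0,0,0],1]]'
python3 -c "
from h import *
plan((.375,.296,.17,2.33),(.43,-.02,.17,1.571),(.43,-.04,.17,1.0))"
```

```text
clock: 21.02
position: [0.3743, 0.2961, 0.0066]
eef_rot: [3.141, 0.0, 2.33]
force: [-1.0, -0.1, 5.8]
grip_width: 0.0267
gripper_force: 29.9
t 21.02 pos [0.3743 0.2961 0.0066] rot [3.1410e+00 1.0000e-04 2.3305e+00] w 0.0267 gf 29.9 F [-1.  -0.1  5.8]
(0.375, 0.296, 0.17, 2.33) -> [-0.0015, 0.0014, -0.4086] [0.0001, 0.0, 0.0001] rows>= 2.6
(0.43, -0.02, 0.17, 1.571) -> [-0.6689, -0.443, -0.4087] [0.0001, -0.0, 0.1209] rows>= 5.8
(0.43, -0.04, 0.17, 1.0) -> [-0.7052, -0.4775, -0.4087] [0.0001, -0.0, 0.2118] rows>= 7.1
```

```bash
python3 -m crank '[[[0,0,-0.02],[0,0,0],1],[[0,0,-0.08],[0,0,0],1],[[0,0,-0.18],[0,0,0],1],[[0,0,-0.28],[0,0,0],1],[[-0.02,-0.013,-0.37],[0,0,0.01],1],[[-0.08,-0.053,-0.409],[0,0,0.02],1],[[-0.17,-0.113,-0.409],[0,0,0.035],1],[[-0.26,-0.172,-0.409],[0,0,0.05],1],[[-0.35,-0.232,-0.409],[0,0,0.065],1],[[-0.44,-0.29,-0.409],[0,0,0.08],1],[[-0.53,-0.35,-0.409],[0,0,0.1],1],[[-0.61,-0.404,-0.409],[0,0,0.121],1],[[-0.669,-0.443,-0.409],[0,0,0.121],1]]'
python3 -c "
from h import *
plan((.452,-.258,.17,1.571))"
```

```text
clock: 22.65
position: [0.4297, -0.0215, 0.17]
eef_rot: [-3.141, -0.0, 1.568]
force: [0.1, -0.3, -2.3]
grip_width: 0.0266
gripper_force: 30.0
t 22.65 pos [ 0.4297 -0.0215  0.17  ] rot [-3.1409e+00 -2.0000e-04  1.5676e+00] w 0.0266 gf 30.0 F [ 0.1 -0.3 -2.3]
(0.452, -0.258, 0.17, 1.571) -> [-0.591, 0.0576, -0.0002] [-0.0001, -0.0, -0.0005] rows>= 3.8
```

```bash
python3 -m crank '[[[-0.06,0.006,0],[0,0,0],1],[[-0.17,0.018,0],[0,0,0],1],[[-0.28,0.028,0],[0,0,0],1],[[-0.39,0.039,0],[0,0,0],1],[[-0.49,0.048,0],[0,0,0],1],[[-0.56,0.055,0],[0,0,0],1],[[-0.591,0.0576,0],[0,0,0],1],[[-0.591,0.0576,0],[0,0,0],1],[[-0.591,0.0576,0],[0,0,0],1]]'
python3 - <<'E'
from workcell import robot
from h import *
d=robot.read_camera('wrist');np.savez('pics/w10.npz',**d);cv2.imwrite('pics/w10.png',d['color'])
p=inlay(d,(.4528,-.149));t=dict(np.load('pics/top0.npz'));q=inlay(t,(.4528,-.149));print(tri(d,p,t,q))
print('cube',top(d,(.656,-.007),.041,.003),'cond',top(d,(.456,0),.032,.004,.05))
plan((.4527,-.149,.02,1.571))
E
```

```text
clock: 23.78
position: [0.4527, -0.2553, 0.17]
eef_rot: [-3.141, -0.001, 1.571]
force: [0.1, 0.4, -1.1]
grip_width: 0.0265
gripper_force: 30.0
pad [ 0.4242 -0.1556] [94.1, 131.7] 2.107 inlay rect [ 0.4169 -0.1523] [ 73.7 140.8] cen [ 0.4125 -0.142   0.005 ] depth h 0.0003
pad [ 0.4519 -0.1477] [64.0, 99.1] 0.876 inlay rect [ 0.4525 -0.1472] [23.7 24.9] cen [ 0.4524 -0.1474  0.005 ] depth h 0.0051
(array([ 0.43079854, -0.1437376 ,  0.0932544 ]), np.float64(0.02096667122744161))Traceback (most recent call last):
  File "<stdin>", line 5, in <module>
  File "h.py", line 42, in top
    k=max(cv2.findContours(m,cv2.RETR_EXTERNAL,cv2.CHAIN_APPROX_NONE)[0],key=cv2.contourArea)
ValueError: max() iterable argument is empty
```

View pics/w10.png

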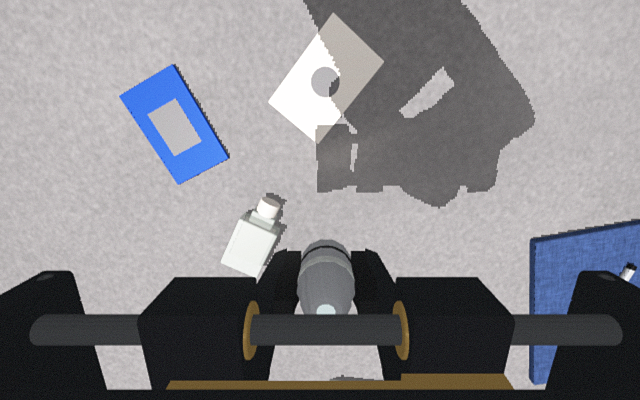

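The objective is held upright at (325,275), and its pad's small disc is at about (325,82), half in shadow. I zoom in on the pad.

```bash
python3 -c "
import cv2;a=cv2.imread('pics/w10.png')[5:150,260:392];cv2.imwrite('pics/z10.png',cv2.resize(a,None,fx=4,fy=4,interpolation=cv2.INTER_NEAREST))"
```

```text
(no output)
```

View pics/z10.png

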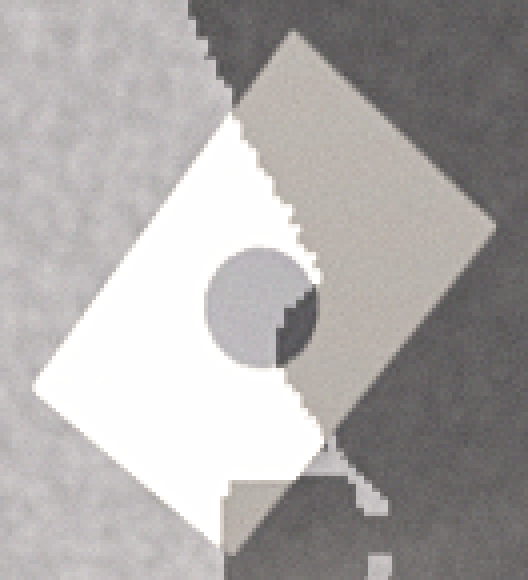

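In the zoom the disc spans x 204–320 and y 247–369, with pad corners at (293,31), (496,228), (229,553) and (33,387).

```bash
python3 - <<'E'
from h import *
w=dict(np.load('pics/w10.npz'));f=lambda q:np.array(q)/4+[260,5]-.5
P=onplane(w,f([[293,31],[496,228],[229,553],[33,387]]),.005);print(P.mean(0).round(4),[round(float(np.linalg.norm(P[i]-P[i-1])),4) for i in range(4)])
D=onplane(w,f([[204,308],[320,308],[262,247],[262,369]]),.005);print(D.mean(0).round(4),np.linalg.norm(D[0]-D[1]),np.linalg.norm(D[2]-D[3]))
t=dict(np.load('pics/top0.npz'));c=onplane(w,f([[262,308]]),.005);print(c)
plan((.4525,-.148,.02,1.571))
E
```

```text
[ 0.4523 -0.1466  0.005 ] [0.0987, 0.063, 0.0987, 0.0623]
[ 0.4529 -0.1466  0.005 ] 0.027956694528636417 0.027156566850628557
[[ 0.45287406 -0.14653422  0.005     ]]
t 23.82 pos [ 0.4528 -0.2554  0.17  ] rot [-3.1414e+00 -4.0000e-04  1.5713e+00] w 0.0266 gf 30.0 F [ 0.5 -0.2 -2. ]
(0.4525, -0.148, 0.02, 1.571) -> [0.2682, -0.0005, 0.3752] [-0.0, -0.0001, 0.0001] rows>= 3.0
```

```bash
python3 -m crank '[[[0.08,0,0],[0,0,0],1],[[0.17,0,0.02],[0,0,0],1],[[0.24,0,0.07],[0,0,0],1],[[0.27,0,0.14],[0,0,0],1],[[0.2705,0,0.21],[0,0,0],1],[[0.2705,0,0.28],[0,0,0],1],[[0.2705,0,0.33],[0,0,0],1],[[0.2705,0,0.36],[0,0,0],1],[[0.2705,0,0.373],[0,0,0],1],[[0.2705,0,0.373],[0,0,0],1],[[0.2705,0,0.373],[0,0,0],1]]'
python3 -c "
from h import *
plan((.4525,-.147,.0116,1.571))"
```

```text
clock: 25.2
position: [0.4532, -0.1484, 0.0213]
eef_rot: [3.141, 0.001, 1.57]
force: [0.6, -0.3, -1.8]
grip_width: 0.0266
gripper_force: 30.0
t 25.2 pos [ 0.4532 -0.1484  0.0213] rot [3.1406e+00 6.0000e-04 1.5704e+00] w 0.0266 gf 30.0 F [ 0.6 -0.3 -1.8]
(0.4525, -0.147, 0.0116, 1.571) -> [0.0034, -0.0018, 0.0243] [0.0002, 0.0001, -0.0001] rows>= 0.2
```

```bash
python3 -m crank '[[[0.003,-0.002,0.007],[0,0,0],1],[[0.003,-0.002,0.013],[0,0,0],1],[[0.003,-0.002,0.018],[0,0,0],1],[[0.003,-0.002,0.021],[0,0,0],1],[[0.003,-0.002,0.023],[0,0,0],1],[[0.003,-0.002,0.024],[0,0,0],1],[[0.003,-0.002,0.024],[0,0,0],1]]'
```

```text
clock: 26.08
position: [0.4522, -0.1471, 0.0116]
eef_rot: [3.141, 0.0, 1.57]
force: [-2.1, 1.7, 4.5]
grip_width: 0.0267
gripper_force: 29.9
```

```bash
python3 -m crank '[[[0,0,0],[0,0,0],0.6],[[0,0,0],[0,0,0],0.5],[[0,0,0],[0,0,0],0.4],[[0,0,0],[0,0,0],0.4],[[0,0,-0.03],[0,0,0],0.4],[[0,0,-0.1],[0,0,0],0.35],[[0,0,-0.2],[0,0,0],0.2],[[0,0,-0.3],[0,0,0],0],[[0,0,-0.38],[0,0,0],0],[[0,0,-0.38],[0,0,0],0],[[0,0,-0.38],[0,0,0],0]]'
python3 - <<'E'
from workcell import robot
from h import *
d=robot.read_camera('wrist');np.savez('pics/w11.npz',**d);cv2.imwrite('pics/w11.png',d['color'])
print('obj',top(d,(.4525,-.147),.051,.004,.03));print('cond',top(d,(.456,0),.032,.004,.05))
try: print('cube',top(d,(.656,-.007),.041,.003))
except Exception as e: print(e)
plan((.456,.001,.17,1.571))
E
```

```text
clock: 27.45
position: [0.4517, -0.1468, 0.1626]
eef_rot: [-3.141, -0.001, 1.57]
force: [0.6, -0.3, -0.7]
grip_width: 0.088
gripper_force: 0.0
obj {'xy': array([ 0.4527, -0.1468]), 'size': array([18. , 18.1]), 'yaw': 3.141, 'cen': array([ 0.4528, -0.1466,  0.051 ]), 'pix': array([326.1, 205.4]), 'h': 0.0505}
cond {'xy': array([ 0.4569, -0.0038]), 'size': array([44.8, 50.8]), 'yaw': 3.14, 'cen': array([ 0.4567, -0.0018,  0.032 ]), 'pix': array([330.8,  29.2]), 'h': 0.0325}
cube {'xy': array([ 0.6553, -0.0077]), 'size': array([36. , 46.4]), 'yaw': 2.313, 'cen': array([ 0.6552, -0.0075,  0.041 ]), 'pix': array([581.1,  33.9]), 'h': 0.0413}
t 27.5 pos [ 0.4516 -0.1467  0.1623] rot [-3.1400e+00 -1.0000e-03  1.5703e+00] w 0.0877 gf 0.0 F [ 0.1 -0.2  0.1]
(0.456, 0.001, 0.17, 1.571) -> [0.3694, 0.0108, -0.0189] [-0.0003, -0.0002, -0.0001] rows>= 2.4
```

View pics/w11.png

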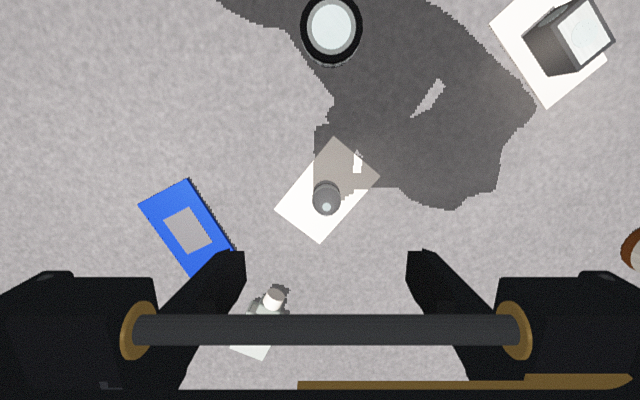

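The objective stands centred on its pad at (326,200), the condenser is at (331,28), and the cube is on its pad at top right. Next I hover over the condenser.

```bash
python3 -m crank '[[[0.1,0.003,-0.018],[0,0,0],0],[[0.2,0.006,-0.018],[0,0,0],0],[[0.3,0.009,-0.018],[0,0,0],0],[[0.36,0.0108,-0.018],[0,0,0],0],[[0.369,0.0108,-0.018],[0,0,0],0],[[0.369,0.0108,-0.018],[0,0,0],0],[[0.369,0.0108,-0.018],[0,0,0],0]]'
python3 - <<'E'
from workcell import robot
from h import *
d=robot.read_camera('wrist');np.savez('pics/w12.npz',**d);w=dict(np.load('pics/w11.npz'))
A=top(d,(.456,0),.032,.004,.05);B=top(w,(.456,0),.032,.004,.05);print(A,tri(d,A['pix'],w,B['pix']))
try: print('cube',top(d,(.656,-.007),.041,.003))
except Exception as e: print(e)
plan((*A['xy'],.006,1.571))
E
```

```text
clock: 28.38
position: [0.4566, -0.0004, 0.1701]
eef_rot: [-3.141, 0.0, 1.569]
force: [0.9, 0.1, 0.3]
grip_width: 0.0881
gripper_force: 0.0
{'xy': array([ 4.567e-01, -3.000e-04]), 'size': array([49.7, 51.2]), 'yaw': 1.569, 'cen': array([0.4567, 0.0005, 0.032 ]), 'pix': array([325. , 196.9]), 'h': 0.0324} (array([ 0.45672825, -0.00075835,  0.02741856]), np.float64(0.00013251171992573492))
cube {'xy': array([ 0.6553, -0.0066]), 'size': array([34.5, 47.7]), 'yaw': 2.321, 'cen': array([ 0.655, -0.006,  0.041]), 'pix': array([530.6, 205.5]), 'h': 0.0413}
t 28.43 pos [ 4.566e-01 -3.000e-04  1.702e-01] rot [-3.1413 -0.      1.569 ] w 0.0881 gf 0.0 F [ 0.2 -0.6  0. ]
(np.float64(0.4567), np.float64(-0.0003), 0.006, 1.571) -> [0.0, 0.0004, 0.4104] [-0.0, -0.0, -0.0003] rows>= 2.6
```

```bash
python3 -m crank '[[[0,0,0.1],[0,0,0],0],[[0,0,0.2],[0,0,0],0],[[0,0,0.3],[0,0,0],0],[[0,0,0.37],[0,0,0],0],[[0,0,0.4],[0,0,0],0],[[0,0,0.41],[0,0,0],0],[[0,0,0.41],[0,0,0],0.2],[[0,0,0.41],[0,0,0],0.3],[[0,0,0.41],[0,0,0],1],[[0,0,0.41],[0,0,0],1],[[0,0,0.41],[0,0,0],1],[[0,0,0.41],[0,0,0],1]]'
python3 -c "
from h import *
plan((.457,0,.17,1.571),(.62,.09,.17,1.571),(.5,.18,.17,.6))"
```

```text
clock: 29.92
position: [0.4566, 0.0005, 0.0067]
eef_rot: [3.141, 0.0, 1.57]
force: [-1.3, -0.9, 5.6]
grip_width: 0.0513
gripper_force: 30.0
t 29.93 pos [0.4566 0.0005 0.0067] rot [3.1412e+00 1.0000e-04 1.5703e+00] w 0.0513 gf 30.0 F [-1.3 -0.9  5.6]
(0.457, 0, 0.17, 1.571) -> [-0.0014, 0.0011, -0.4083] [0.0001, 0.0, -0.0001] rows>= 2.6
(0.62, 0.09, 0.17, 1.571) -> [0.2238, 0.4085, -0.4082] [0.0001, 0.0, -0.0001] rows>= 4.0
(0.5, 0.18, 0.17, 0.6) -> [0.4487, 0.1084, -0.4083] [0.0001, -0.0, 0.1544] rows>= 5.2
```

```bash
python3 -m crank '[[[0,0,-0.02],[0,0,0],1],[[0,0,-0.08],[0,0,0],1],[[0,0,-0.18],[0,0,0],1],[[0,0,-0.28],[0,0,0],1],[[0.02,0.03,-0.36],[0,0,0],1],[[0.06,0.11,-0.408],[0,0,0],1],[[0.11,0.2,-0.408],[0,0,0],1],[[0.16,0.29,-0.408],[0,0,0],1],[[0.2,0.37,-0.408],[0,0,0],1],[[0.22,0.408,-0.408],[0,0,0],1],[[0.22,0.408,-0.408],[0,0,0],1],[[0.22,0.408,-0.408],[0,0,0],1]]'
python3 - <<'E'
from workcell import robot
from h import *
d=robot.read_camera('wrist');np.savez('pics/w13.npz',**d);cv2.imwrite('pics/w13.png',d['color'])
cv2.imwrite('pics/z13.png',cv2.resize(d['color'][0:160,220:430],None,fx=3.5,fy=3.5,interpolation=cv2.INTER_NEAREST))
p=inlay(d,(.619,.208))
plan((.619,.208,.02,1.571))
E
```

```text
clock: 31.42
position: [0.619, 0.0881, 0.1695]
eef_rot: [-3.141, 0.0, 1.57]
force: [0.2, -0.5, -1.2]
grip_width: 0.0509
gripper_force: 30.0
pad [0.6173 0.2284] [113.6, 128.3] 0.637 inlay rect [0.6195 0.1979] [28.6 51.5] cen [0.6195 0.1991 0.005 ] depth h 0.0044
t 31.48 pos [0.619  0.0881 0.1697] rot [-3.141   0.      1.5699] w 0.0515 gf 30.0 F [-0.5  0.2 -2.4]
(0.619, 0.208, 0.02, 1.571) -> [0.2998, -0.0002, 0.3742] [-0.0001, 0.0, -0.0002] rows>= 3.1
```

View pics/z13.png

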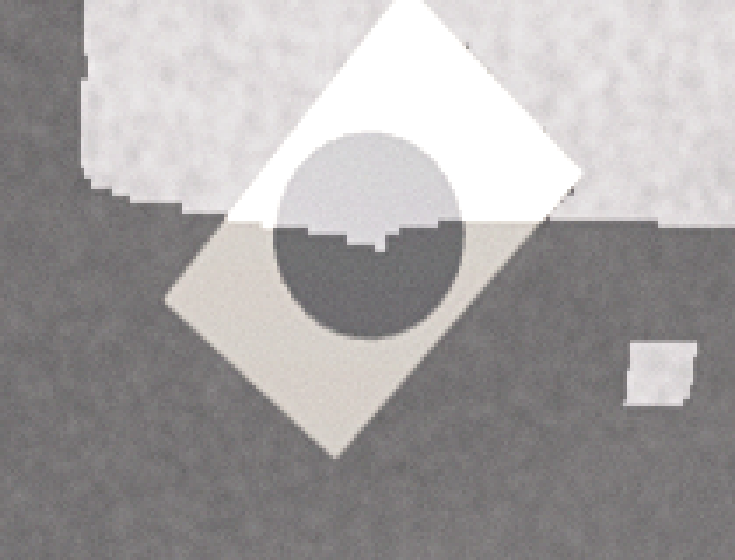

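The zoom shows the large disc spanning x 273–466 and y 131–340, half in shadow.

```bash
python3 - <<'E'
from h import *
w=dict(np.load('pics/w13.npz'));f=lambda q:np.array(q)/3.5+[220,0]-.5
D=onplane(w,f([[273,235],[466,235],[370,131],[370,340]]),.005)
print(D.round(4),((D[0]+D[1])/2)[0],((D[2]+D[3])/2)[1],np.linalg.norm(D[0]-D[1]),np.linalg.norm(D[2]-D[3]))
plan((.619,.2085,.02,1.571))
E
```

```text
[[0.5931 0.2099 0.005 ]
 [0.6454 0.2098 0.005 ]
 [0.6194 0.2348 0.005 ]
 [0.6193 0.1831 0.005 ]] 0.6192288084658987 0.20897995861953217 0.05233603184526171 0.05166190598311628
t 31.48 pos [0.619  0.0881 0.1697] rot [-3.141   0.      1.5699] w 0.0515 gf 30.0 F [-0.5  0.2 -2.4]
(0.619, 0.2085, 0.02, 1.571) -> [0.3011, -0.0002, 0.3742] [-0.0001, 0.0, -0.0002] rows>= 3.1
```

```bash
python3 -m crank '[[[0.08,0,0],[0,0,0],1],[[0.18,0,0.02],[0,0,0],1],[[0.26,0,0.07],[0,0,0],1],[[0.3,0,0.14],[0,0,0],1],[[0.301,0,0.21],[0,0,0],1],[[0.301,0,0.28],[0,0,0],1],[[0.301,0,0.33],[0,0,0],1],[[0.301,0,0.36],[0,0,0],1],[[0.301,0,0.373],[0,0,0],1],[[0.301,0,0.373],[0,0,0],1],[[0.301,0,0.373],[0,0,0],1]]'
python3 -c "
from h import *
plan((.619,.2087,.0117,1.571))"
```

```text
clock: 32.85
position: [0.6202, 0.2089, 0.0212]
eef_rot: [3.14, -0.0, 1.57]
force: [-0.7, 0.6, -2.0]
grip_width: 0.0512
gripper_force: 30.0
t 32.85 pos [0.6202 0.2089 0.0212] rot [ 3.1402e+00 -2.0000e-04  1.5702e+00] w 0.0512 gf 30.0 F [-0.7  0.6 -2. ]
(0.619, 0.2087, 0.0117, 1.571) -> [-0.0004, -0.0031, 0.0237] [0.0002, -0.0, -0.0001] rows>= 0.2
```

```bash
python3 -m crank '[[[0,-0.003,0.007],[0,0,0],1],[[0,-0.003,0.013],[0,0,0],1],[[0,-0.003,0.018],[0,0,0],1],[[0,-0.003,0.021],[0,0,0],1],[[0,-0.003,0.023],[0,0,0],1],[[0,-0.003,0.024],[0,0,0],1],[[0,-0.003,0.024],[0,0,0],1]]'
```

```text
clock: 33.72
position: [0.6186, 0.2089, 0.0117]
eef_rot: [3.141, 0.0, 1.57]
force: [-3.3, -0.9, 5.9]
grip_width: 0.0511
gripper_force: 30.0
```

```bash
python3 -m crank '[[[0,0,0],[0,0,0],0.3],[[0,0,0],[0,0,0],0.2],[[0,0,0],[0,0,0],0.1],[[0,0,0],[0,0,0],0.1],[[0,0,-0.03],[0,0,0],0.1],[[0,0,-0.1],[0,0,0],0.1],[[0,0,-0.2],[0,0,0],0],[[0,0,-0.3],[0,0,0],0],[[-0.05,0,-0.4],[0,0,0],0],[[-0.15,0,-0.45],[0,0,0],0],[[-0.25,0,-0.45],[0,0,0],0],[[-0.3,0,-0.45],[0,0,0],0],[[-0.3,0,-0.45],[0,0,0],0],[[-0.3,0,-0.45],[0,0,0],0]]'
python3 - <<'E'
from workcell import robot
from h import *
d=robot.read_camera('wrist');np.savez('pics/w14.npz',**d);cv2.imwrite('pics/w14.png',d['color'])
for n,xy,z in(('cond',(.619,.2085),.037),('cube',(.655,-.006),.041)):
  try: print(n,top(d,xy,z,.003))
  except Exception as e: print(n,e)
inlay(d,(.655,-.006))
plan((.5,-.05,.25,1.571))
E
```

```text
clock: 35.48
position: [0.6185, 0.09, 0.1906]
eef_rot: [-3.141, -0.0, 1.571]
force: [0.1, -0.1, -0.2]
grip_width: 0.0885
gripper_force: 0.0
cond {'xy': array([0.6192, 0.2075]), 'size': array([50.3, 50.7]), 'yaw': 3.141, 'cen': array([0.6193, 0.2083, 0.037 ]), 'pix': array([325.7,  68.9]), 'h': 0.0375}
cube {'xy': array([ 0.6564, -0.0061]), 'size': array([34.4, 46.8]), 'yaw': 2.316, 'cen': array([ 0.6563, -0.0056,  0.041 ]), 'pix': array([358.7, 277.1]), 'h': 0.0413}
pad [ 0.6437 -0.0114] [119.4, 149.1] 2.005 inlay rect [ 0.6592 -0.0184] [45.5 66.2] cen [ 0.6589 -0.0174  0.005 ] depth h 0.0307
t 35.52 pos [0.6185 0.0901 0.1906] rot [-3.1412e+00 -3.0000e-04  1.5716e+00] w 0.0879 gf 0.0 F [-0.7  0.4  0.2]
(0.5, -0.05, 0.25, 1.571) -> [-0.35, -0.2965, -0.1485] [-0.0001, -0.0, 0.0001] rows>= 3.1
```

View pics/w14.png

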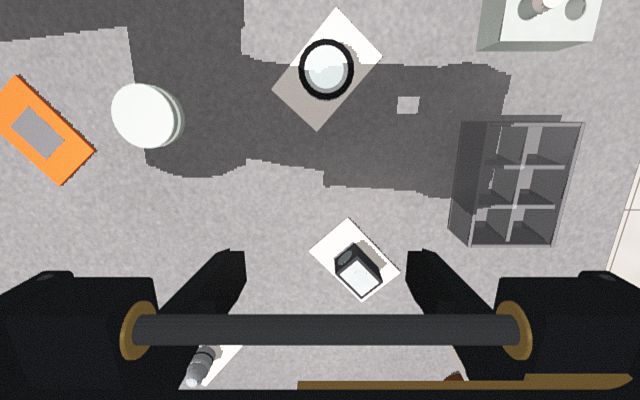

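The condenser is centred on its pad at (326,69), the cube sits on its pad at (355,265), and the objective stands at (200,370). All four parts measure within about 2 mm of their outlines, so I hand in.

```bash
python3 -c "
from workcell import robot
print(robot.finish_job())"
```

```text
the job is handed in; nothing more can be done
None
```

I set all four parts upright on their matching pads, each within about 2 mm of its outline by my camera measurements; the flask and dishes were not touched, and I handed the job in at about 35.5 s.

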